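# Fit-test a sleeve and hold the tester's recessed reset

### The arm

A 7-joint arm with a two-finger parallel gripper is mounted at the origin on the work surface. World frame = base frame: x ahead of the robot, y to its left, z up, the work surface at z = 0. Lengths are in m, angles in rad, forces in N, time in s.
With the tool pointing down it reaches from about 0.4 to 0.85 m from the base axis. Payload 10.4 kg.
Tool frame: the origin (TCP) lies midway between the tips of the shut fingers; the grasp point (between the pads) lies 19 mm behind it (r.grasp_offset is the distance from the TCP to the grasp point, in m); x points along the fingers, y is the direction in which the jaws open and shut, and the axes are right-handed (so a half turn about x gives the same grasp; the last joint's range is limited). The gripper opens to 87 mm and grips with 3 to 60 N. Pads are 19 mm wide; open, the fingers measure 117 mm over their backs; the gripper's body (75 mm by 190 mm) begins 51 mm behind the grasp point.
Start: joints at [-1.29, 0.332, -0.065, 1.46, 0.022, 1.35, -0.088], TCP at [0.187, 0.596, 0.223] pointing down, gripper open.
Joint ranges: [-2.6, 2.6], [-0.5, 2.12], [-1.47, 1.34], [0.16, 2.42], [-1.27, 4.41], [0.06, 2.06], [-2.6, 2.6]. Speed limits (rad/s): [2.22, 2.22, 2.79, 2.79, 3.14, 3.14, 3.14].

### API

Orientations are given as a unit quaternion [x, y, z, w].
In Python, from bench import r, vision, close_job gives the robot as it stands. The module is installed in compiled form; this text tells all that it offers.
- The arm moves only by the shell command python3 -m pendant 'ROWS' [OPENING] [FORCE]. ROWS is text: rows parted by semicolons, each of 6 numbers parted by spaces: the shift along the tool's x, y, z in units of 0.25 m (1.0 is 0.25 m), then the turn, a rotation vector about the tool's x, y, z in units of 1.5 rad (1.0 is 1.5 rad). A call has 1 to 8 rows; each row is the pose to reach, as a shift and turn from the pose commanded when the call began, along the tool's axes at that moment; what a row does not reach only later rows make up. A row lasts 1/10 s, in which the tool goes at most 50 mm and 8.59 degrees, less where a joint would pass 70% of its speed; a pose out of reach is approached as far as the arm can. A call with a number of a shift or a turn outside -1 to 1 is refused whole. A call with a gripper value outside its range is refused whole. OPENING is the gripper command: -1 is shut, 1 is fully open, values between are in proportion, set as the call begins (- or left out, the last holds). The fingers move at their own pace and stop on an object; FORCE is the grip in N (left out, the last holds). Time passes only in rows, so rows that repeat a pose let the fingers close. It gives the time, the measured TCP pose, the force and the opening at its end, in the units of the state.
- r.read_state(): the state, without advancing time (a new reading comes with each control period).
- vision.camera(name): name is "scene" or "top" or "wrist"; returns (picture, depth): 400x640x3 uint8, blue, green, red; 400x640 float32, m along the optical axis (not along the pixel's ray), 0 where there is no reading.
- vision.get_calibration(name): a dict with "camera_matrix" (3x3 intrinsics, pixels), "k1" (the pictures are not rectified: a ray, as slopes to the right and down, at radius r is drawn at 1 + k1 r^2 times it, then the intrinsics apply), "rvec" (rotation vector, rad) and "tvec" (3), from world to camera coordinates, as OpenCV has them. Camera axes: x right, y down, z forward; pixel columns grow to the right and rows downward; lengths in m; the calibration is good to about 2 mm. A picture is of the moment at which its call begins: read the wrist's pose just before it. get_calibration takes no time and is no camera call; for the wrist camera it gives the pose at the moment of the call.
- close_job(): hands the job in, once; it reports no verdict.
The state is a dict: "time": time; "joint_positions": joint angles; "joint_vel": joint speeds; "joint_torque": joint torques, N m; "ee_pos": TCP position; "eef_rot": TCP orientation; "ft_force": force on the tool from outside, world axes, zero at the start; "torque": the same for the moment, N m; "width": finger opening in m.
Only numpy, scipy, OpenCV 4.12 (cv2) and the standard library are available. Lean on these libraries where they do the work, as an engineer would, in place of code of your own. Each camera call takes 0.05 s, during which the arm holds its last target. There are 200 camera calls.

### The job

Of the two brass sleeves standing on the rubber pad, only one has a bore wide enough for the gauge pin on the white tester: slide that one fully down over the pin and let go of it, and leave the tight one standing on the pad. Then take the red-handled stylus out of its stand, reach its steel rod through the round aperture in the tester's blue plate and press the recessed yellow reset button fully down; finish while still gripping the stylus and holding the button down. Do not disturb the other things on the bench.

Things in the scene. Friction and masses are not known exactly. Their poses are not given: they have to be found in the camera images.
- tester: white low cabinet fixed to the bench, 130 (own x) x 220 (own y) mm, flat deck 60 mm above the bench, origin at the centre of its underside; the gauge pin stands at own y +60 mm, the aperture lies at own y -60 mm, a flat dark display between them
- pin_foot (a point): centre of the foot of the upright dark steel gauge pin, on the deck (60 mm above the bench). Pin 14 mm in diameter, 45 mm high, its top 9 mm tapering to 6 mm
- aperture (a point): centre of the mouth of the vertical round hole, 14 mm in diameter, flush with the deck (60 mm above the bench), in the middle of a 40 x 40 mm blue plate 20 mm thick; the button lies in the shaft below
- button_face (a point): centre of the top face of the yellow button, 18 mm in diameter, 24 mm below the aperture's mouth when released; it moves straight down with the button
- reset_button (a joint): travel of the recessed button in m: 0 released, 0.006 fully down; a spring pushes back with 1 N at the start and 4 N fully down; it springs up when let go
- pad: black rubber pad fixed to the bench, 80 (own x) x 160 (own y) x 4 mm, origin at the centre of its underside; the sleeves stand on it about 80 mm apart along its own y. Pad and stand swap sides between runs
- sleeve_wide: loose brass sleeve (tube) standing upright, outside 26 mm, 36 mm high, 60 g, bore 17 mm: goes over the gauge pin. Origin at the centre of its lower end, z along the bore
- sleeve_tight: loose brass sleeve, alike but with a bore of 11 mm: does not go over the pin. Origin at the centre of its lower end, z along the bore. The two may have swapped places
- stand: wooden block fixed to the bench, 70 x 70 x 50 mm, with a vertical 10 mm through hole in the middle of its top that holds the stylus; origin at the centre of its underside
- stylus: loose stylus standing upright in the stand, about 40 g: lower part a steel rod 7 mm in diameter and 45 mm long, above it a red round handle 16 mm in diameter and 55 mm long (45 to 100 mm above the tip) whose shoulder rests on the stand's top. Origin at the tip of the rod, z up along the rod to the handle
- stylus_tip (a point): the lower end of the stylus rod, the end that presses the button
- model: loose cream plaster dental model, 50 x 60 x 25 mm, in front of the robot; origin at the centre of its underside; bystander
- cup: loose clear plastic cup, 68 mm wide, 75 mm high, origin at its base centre; bystander
- jar: loose white jar with blue cap, 56 mm wide, 60 mm high, origin at its base centre; bystander
- pencil: loose yellow pencil, 170 x 8 x 8 mm, lying along its own x, origin at the centre of its underside; bystander
- pen: loose blue pen, 140 x 8 x 8 mm, lying along its own x, origin at the centre of its underside; bystander
- brush: loose brush, about 170 mm long, lying flat along its own x on the left of the table; bystander

How it is judged:
By the outcome, as a careful person would: the job done as asked, in the order asked, and still so for the second after the job is handed in, while the arm keeps its last pose, push and grip.
It also fails if it takes over 54 s, if anything falls off the work surface, if the arm or the gripper's body presses on something with over 40 N, if the wrist force passes 120 N, or if a joint passes its speed limit or range.

## Working session

There is one attempt and no reset: what is moved stays moved. The work goes in short steps, Python scripts to look and compute and a shell command to move; the robot and the scene stay as the last step left them, time stands still between calls to the robot, and variables do not carry over. Pictures are saved under pics/ and viewed, about 8 in all and at most 12, crops included, and the job is handed in when it is done.

```bash
mkdir -p pics; cat > h.py <<'E'
import numpy as np, cv2
from bench import r, vision
from scipy.spatial.transform import Rotation as R
def cam(n):
    c=vision.get_calibration(n); im,d=vision.camera(n); return im,d,c
def rays(c,px):
    K=np.array(c["camera_matrix"]);px=np.atleast_2d(np.float64(px))
    k=np.array([float(c["k1"]),0,0,0,0]); 
    return cv2.undistortPoints(px.reshape(-1,1,2),K,k)[:,0]
def world(c,px,z):
    "z: depth array per px"
    s=rays(c,px); p=np.c_[s,np.ones(len(s))]*np.reshape(z,(-1,1))
    Rm=cv2.Rodrigues(np.float64(c["rvec"]))[0]; return (p-np.ravel(c["tvec"]))@Rm
def onplane(c,px,h):
    s=rays(c,px); Rm=cv2.Rodrigues(np.float64(c["rvec"]))[0]
    d=np.c_[s,np.ones(len(s))]@Rm; o=-Rm.T@np.ravel(c["tvec"])
    return o+d*((h-o[2])/d[:,2:])
def cloud(c,d):
    v,u=np.nonzero(d>0); return u,v,world(c,np.c_[u,v],d[v,u])
def project(c,P):
    k=np.array([float(c["k1"]),0,0,0,0])
    return cv2.projectPoints(np.float64(P).reshape(-1,1,3),np.float64(c["rvec"]),np.float64(c["tvec"]),np.array(c["camera_matrix"]),k)[0][:,0]
def tool(p):
    "world target TCP -> shift in tool units from the measured pose"
    s=r.read_state(); return R.from_quat(s["eef_rot"]).inv().apply(np.array(p)-s["ee_pos"])/0.25
E
python3 - <<'E'
from h import *
for n in("top","scene"):
    im,d,c=cam(n); cv2.imwrite(f"pics/{n}0.png",im); np.savez(f"{n}0.npz",im=im,d=d,**{k:np.array(v) for k,v in c.items()})
    print(n,c)
s=r.read_state(); print(s, R.from_quat(s["eef_rot"]).as_matrix().round(3)); print(r.grasp_offset)
E
```

```text
top {'camera_matrix': array([[415.54122081,   0.        , 315.70189474],
       [  0.        , 415.54122081, 202.05888562],
       [  0.        ,   0.        ,   1.        ]]), 'k1': 0.02574461260061509, 'rvec': array([ 2.19718861, -2.13456093,  0.0818023 ]), 'tvec': array([0.06104235, 0.62131323, 0.99694724])}
scene {'camera_matrix': array([[369.78344229,   0.        , 318.58058399],
       [  0.        , 369.78344229, 196.98694376],
       [  0.        ,   0.        ,   1.        ]]), 'k1': -0.014185261344497399, 'rvec': array([ 1.07821249,  2.39319936, -0.99853172]), 'tvec': array([ 0.34597904, -0.27306157,  1.37700865])}
{'time': 0.1, 'joint_positions': array([-1.28960187,  0.33278923, -0.06468651,  1.46086142,  0.0216193 ,
        1.34988726, -0.08849467]), 'joint_vel': array([ 0.00105829,  0.00046697, -0.00042105, -0.00232408, -0.00155345,
       -0.00139666, -0.00172471]), 'joint_torque': array([ 1.30185417e-03, -6.24536920e+01,  2.43910012e-02, -3.90717781e+01,
       -6.15434186e-02,  3.66152718e-02,  4.17787089e-05]), 'ee_pos': array([0.1868789 , 0.59604706, 0.22184366]), 'eef_rot': array([ 0.10654935,  0.69900455, -0.10742936,  0.6989269 ]), 'ft_force': array([ 1.07295125, -0.13384364, -0.71908361]), 'torque': array([-0.01945897, -0.03768596, -0.0007066 ]), 'width': 0.08673307324251925} [[-0.     0.299  0.954]
 [-0.001  0.954 -0.299]
 [-1.    -0.001  0.   ]]
0.0187
```

View pics/top0.png

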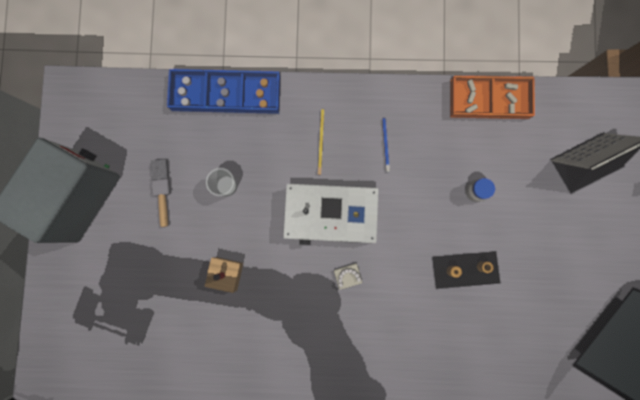

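View pics/scene0.png

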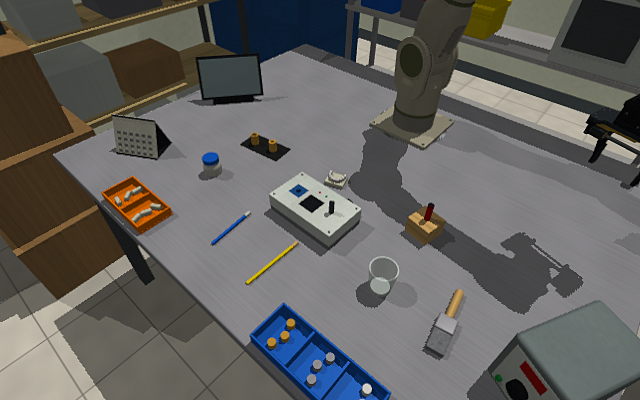

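The top view shows the tester at about (332,213), with the pin at (306,209), the aperture at (356,214) and the pad at (466,270). The sleeves are at (456,272) and (487,267), and the stand is at (223,274). Next I'll measure these from depth.

```bash
python3 - <<'E'
from h import *
z=np.load("top0.npz"); c=z; im,d=z["im"],z["d"]
s=r.read_state(); print("tcp px",project(c,s["ee_pos"]), "base",project(c,[0,0,0]))
for n,p in dict(pin=(306,209),ap=(356,214),s1=(456,272),s2=(487,267),stand=(228,280),sty=(221,272),model=(347,276),jar=(483,189),cup=(220,182)).items():
    u,v=p; print(n,d[v,u],world(c,[p],d[v,u]).round(4))
u,v,P=cloud(c,d)
def rect(m,name):
    q=np.float32(P[m][:,:2]*1000); a=cv2.minAreaRect(q); print(name,m.sum(),a,np.median(P[m][:,2]))
b=lambda x0,x1,y0,y1:(u>x0)&(u<x1)&(v>y0)&(v<y1)
rect(b(270,395,170,255)&(abs(P[:,2]-.06)<.006),"tester")
rect(b(195,250,250,300)&(abs(P[:,2]-.05)<.006),"stand")
rect(b(195,250,250,300)&(P[:,2]>.07),"handle")
rect(b(440,472,255,290)&(P[:,2]>.03),"s1"); rect(b(472,505,250,285)&(P[:,2]>.03),"s2")
rect(b(290,325,190,230)&(P[:,2]>.075),"pin")
hsv=cv2.cvtColor(im,cv2.COLOR_BGR2HSV)
bl=cv2.inRange(hsv,(95,120,60),(125,255,255)); m=np.zeros_like(bl);m[198:230,340:372]=bl[198:230,340:372]
vv,uu=np.nonzero(m); q=onplane(c,np.c_[uu,vv],.06); print("blue",cv2.minAreaRect(np.float32(q[:,:2]*1000)))
g=im.max(2); m=np.zeros_like(g);m[240:300,425:510]=(g[240:300,425:510]<45)*255
vv,uu=np.nonzero(m); q=onplane(c,np.c_[uu,vv],.004); print("pad",cv2.minAreaRect(np.float32(q[:,:2]*1000)))
a=cv2.resize(im[245:295,425:510],None,fx=7,fy=7,interpolation=cv2.INTER_CUBIC)
b2=cv2.resize(im[175:250,275:390],None,fx=5,fy=5,interpolation=cv2.INTER_CUBIC)
cv2.imwrite("pics/crop.png",np.vstack([a[:, :575],b2[:200]]) if 0 else a)
E
```

```text
tcp px [[ 35.62704653 411.40477128]] base [[341.40204859 463.64521424]]
pin 0.9530488 [[0.5961 0.0994 0.1009]]
ap 1.0167087 [[ 0.5923 -0.0205  0.0345]]
s1 1.0138553 [[ 0.459  -0.2669  0.0205]]
s2 1.0203094 [[ 0.4732 -0.3439  0.014 ]]
stand 0.9960257 [[0.4247 0.2829 0.0453]]
sty 0.9848943 [[0.4442 0.2975 0.0585]]
model 1.0220195 [[ 0.4403 -0.0031  0.0154]]
jar 0.9947616 [[ 0.6592 -0.3193  0.0572]]
cup 1.0599365 [[0.666  0.3247 0.0041]]
tester 4892 ((590.9380493164062, 42.369110107421875), (220.0074462890625, 130.07752990722656), 88.77415466308594) 0.05861480144827539
stand 801 ((436.52825927734375, 297.4154968261719), (71.03609466552734, 69.73033905029297), 78.94957733154297) 0.04894580683582619
handle 63 ((436.2820739746094, 297.0213928222656), (14.773275375366211, 15.178418159484863), 48.1187744140625) 0.09949041062939444
s1 85 ((460.78631591796875, -261.0736389160156), (24.222084045410156, 23.859861373901367), 18.77647590637207) 0.03794015811668628
s2 71 ((474.4863586425781, -334.20037841796875), (25.09909439086914, 23.384492874145508), 64.93197631835938) 0.03713102523118317
pin 27
[... 340 characters left out ...]

    s=rays(c,px); Rm=cv2.Rodrigues(np.float64(c["rvec"]))[0]
  File "h.py", line 9, in rays
    return cv2.undistortPoints(px.reshape(-1,1,2),K,k)[:,0]
           ~~~~~~~~~~~~~~~~~~~^^^^^^^^^^^^^^^^^^^^^^^^
cv2.error: OpenCV(4.12.0) /io/opencv/modules/calib3d/src/undistort.dispatch.cpp:347: error: (-215:Assertion failed) CV_IS_MAT(_src) && CV_IS_MAT(_dst) && (_src->rows == 1 || _src->cols == 1) && (_dst->rows == 1 || _dst->cols == 1) && _src->cols + _src->rows - 1 == _dst->rows + _dst->cols - 1 && (CV_MAT_TYPE(_src->type) == CV_32FC2 || CV_MAT_TYPE(_src->type) == CV_64FC2) && (CV_MAT_TYPE(_dst->type) == CV_32FC2 || CV_MAT_TYPE(_dst->type) == CV_64FC2) in function 'cvUndistortPointsInternal'
```

```bash
sed -i 's/p.float64(px))$/p.float64(px))/; s/K=np.array(c\["camera_matrix"\]);px=np.atleast_2d(np.float64(px))/K=np.array(c["camera_matrix"]);px=np.ascontiguousarray(np.atleast_2d(np.float64(px)))/' h.py
python3 -m pendant '-.1 -.7 .98 .728 0 0;-.1 -.7 .98 .728 0 0;-.1 -.7 .98 .728 0 0;-.1 -.7 .98 .728 0 0;-.1 -.7 .98 .728 0 0;-.1 -.7 .98 .728 0 0;-.1 -.7 .98 .728 0 0;-.1 -.7 .98 .728 0 0' 1 20
python3 -m pendant '0 .16 .99 0 0 0;0 .16 .99 0 0 0;0 .16 .99 0 0 0;0 .16 .99 0 0 0;0 .16 .99 0 0 0;0 .16 .99 0 0 0'
```

```text
time: 0.9
ee_pos: [0.3696, 0.3544, 0.2477]
eef_rot: [0.457, 0.54, -0.457, 0.54]
ft_force: [0.1, 1.0, 0.7]
width: 0.0872
time: 1.5
ee_pos: [0.4525, 0.1126, 0.2477]
eef_rot: [0.457, 0.539, -0.457, 0.54]
ft_force: [-0.6, 0.7, 0.6]
width: 0.0869
```

```bash
python3 -m pendant '0 -.12 .99 0 0 0;0 -.12 .99 0 0 0;0 -.12 .99 0 0 0;0 -.12 .99 0 0 0;0 -.12 .99 0 0 0;0 -.12 .99 0 0 0'
python3 -m pendant '0 -.11 .65 0 0 0;0 -.11 .65 0 0 0;0 -.11 .65 0 0 0;0 -.11 .65 0 0 0;0 -.11 .65 0 0 0'
python3 - <<'E'
from h import *
im,d,c=cam("wrist"); cv2.imwrite("pics/w1.png",im); np.savez("w1.npz",im=im,d=d,**{k:np.array(v) for k,v in c.items()})
print(project(c,[[.461,-.261,.04],[.474,-.334,.04]]), r.read_state()["joint_positions"])
Rm=cv2.Rodrigues(np.float64(c["rvec"]))[0]; print("campos",-Rm.T@np.ravel(c["tvec"]),Rm[2])
u,v,P=cloud(c,d)
for n,x,y in(("s1",.461,-.261),("s2",.474,-.334)):
    m=(np.hypot(P[:,0]-x,P[:,1]-y)<.025)&(P[:,2]>.034)&(P[:,2]<.05)
    print(n,m.sum(),cv2.minEnclosingCircle(np.float32(P[m][:,:2]*1000)),np.median(P[m][:,2]))
E
```

```text
time: 2.1
ee_pos: [0.4635, -0.1362, 0.2478]
eef_rot: [0.457, 0.539, -0.457, 0.54]
ft_force: [0.4, 0.4, 0.0]
width: 0.087
time: 2.6
ee_pos: [0.4647, -0.2966, 0.247]
eef_rot: [0.455, 0.541, -0.456, 0.541]
ft_force: [1.2, -0.2, 0.3]
width: 0.0872
[[319.15417846 143.46829185]
 [319.50834235 204.3813661 ]] [-0.32483208  0.20296892  0.93224598  1.66242841 -0.16521221  1.36104718
  0.80553715]
campos [ 0.45240691 -0.2169758   0.40866642] [ 0.04864703 -0.28726006 -0.9566165 ]
s1 323 ((462.63262939453125, -261.7137145996094), 12.899906158447266) 0.039262364010757715
s2 218 ((475.52459716796875, -335.8500671386719), 12.998797416687012) 0.03920581399501477
```

View pics/w1.png

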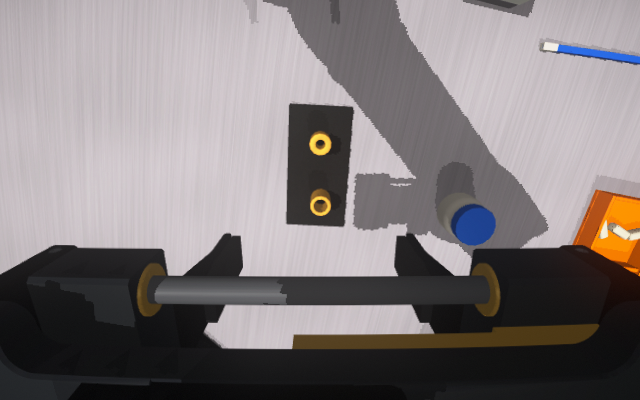

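The bore of the far sleeve, seen at (320,204), is clearly larger than that of the one at (320,143). The ring-area ratio of 218/323 ≈ 0.68 also fits 17 mm versus 11 mm (0.70 expected). So the wide one is at about (0.4755, -0.3358).

```bash
python3 - <<'E'
from h import *
print(tool([.4755,-.3358,.07]),tool([.4755,-.3358,.0115]), R.from_quat(r.read_state()["eef_rot"]).as_matrix().round(4))
E
```

```text
[0.7078527  0.01275963 0.16928285] [0.94185244 0.01311216 0.16929397] [[-1.500e-03  9.850e-01  1.723e-01]
 [-2.000e-04  1.723e-01 -9.850e-01]
 [-1.000e+00 -1.500e-03 -0.000e+00]]
```

```bash
python3 -m pendant '0 .013 .169 0 0 0;.35 .013 .169 0 0 0;.7 .013 .169 0 0 0;.7 .013 .169 0 0 0;.82 .013 .169 0 0 0;.942 .013 .169 0 0 0;.942 .013 .169 0 0 0;.942 .013 .169 0 0 0'
python3 -m pendant '0 0 0 0 0 0;0 0 0 0 0 0;0 0 0 0 0 0;0 0 0 0 0 0;0 0 0 0 0 0;0 0 0 0 0 0;0 0 0 0 0 0;0 0 0 0 0 0' -1 15
```

```text
time: 3.45
ee_pos: [0.4769, -0.3341, 0.0128]
eef_rot: [0.454, 0.542, -0.454, 0.542]
ft_force: [0.4, -0.4, 0.4]
width: 0.0872
time: 4.25
ee_pos: [0.4761, -0.3354, 0.012]
eef_rot: [0.454, 0.542, -0.454, 0.542]
ft_force: [0.3, 0.4, -0.8]
width: 0.0303
```

```bash
python3 -m pendant '0 0 0 0 0 0;0 0 0 0 0 0;0 0 0 0 0 0;0 0 0 0 0 0' -1 15
python3 -m pendant '-.1 0 0 0 0 0;-.25 0 0 0 0 0;-.45 0 0 0 0 0;-.6 0 0 0 0 0;-.7 0 0 0 0 0;-.7 0 0 0 0 0'
python3 - <<'E'
from h import *
print(tool([.53,-.12,.187]),tool([.592,.1024,.187]))
E
```

```text
time: 4.65
ee_pos: [0.4762, -0.3354, 0.0119]
eef_rot: [0.454, 0.542, -0.454, 0.542]
ft_force: [-0.4, -0.7, -0.5]
width: 0.0248
time: 5.25
ee_pos: [0.4776, -0.3366, 0.1906]
eef_rot: [0.455, 0.54, -0.454, 0.544]
ft_force: [-0.2, -0.3, -0.6]
width: 0.0252
[ 0.0136559   0.35714359 -0.81662259] [ 0.01326539  0.75616763 -1.64949222]
```

```bash
python3 -m pendant '0 .378 -.825 0 0 0;0 .378 -.825 0 0 0;0 .378 -.825 0 0 0;0 .378 -.825 0 0 0;0 .378 -.825 0 0 0;0 .378 -.825 0 0 0'
python3 -m pendant '0 .378 -.825 0 0 0;0 .378 -.825 0 0 0;0 .378 -.825 0 0 0;0 .378 -.825 0 0 0;0 .378 -.825 0 0 0;0 .378 -.825 0 0 0;0 .378 -.825 0 0 0'
python3 - <<'E'
from h import *
s=r.read_state();print(s["joint_positions"],s["ee_pos"])
im,d,c=cam("wrist"); np.savez("w2.npz",im=im,d=d,**{k:np.array(v) for k,v in c.items()})
print(project(c,[[.592,.1024,.105],[.592,.1024,.06],[.59,-.0176,.06]]))
u,v,P=cloud(c,d)
m=(P[:,2]>.125)&(P[:,2]<.25)&(np.hypot(P[:,0]-s["ee_pos"][0],P[:,1]-s["ee_pos"][1])<.02); print(m.sum(),np.percentile(P[m],[0,5,50,95,100],axis=0))
m=(abs(P[:,2]-.06)<.004)&(P[:,0]>.5)&(P[:,0]<.7); print(m.sum(),cv2.minAreaRect(np.float32(P[m][:,:2]*1000)),np.median(P[m][:,2]))
m=(P[:,2]>.07)&(P[:,2]<.11)&(np.hypot(P[:,0]-.592,P[:,1]-.102)<.02); print(m.sum(), P[m].mean(0) if m.any() else 0)
cv2.imwrite("pics/w2.png",im)
E
```

```text
time: 5.85
ee_pos: [0.5342, -0.1103, 0.1857]
eef_rot: [0.452, 0.544, -0.452, 0.543]
ft_force: [-0.2, 0.0, -0.3]
width: 0.0254
time: 6.55
ee_pos: [0.5902, 0.1028, 0.1861]
eef_rot: [0.454, 0.542, -0.455, 0.542]
ft_force: [-0.5, -1.0, -1.7]
width: 0.0252
[-0.84754361  0.35856925  0.75443701  1.6160993  -0.25318257  1.26954856
  0.12605771] [0.59023407 0.10280142 0.1860839 ]
[[318.67517776 207.77310968]
 [318.59454222 192.65740494]
 [297.1301786  299.74205353]]
3757 [[0.57188559 0.08892789 0.17787593]
 [0.57376352 0.09443266 0.18468095]
 [0.5892828  0.11019447 0.20985883]
 [0.60769802 0.11524623 0.24248739]
 [0.60976786 0.1162988  0.24998024]]
15272 ((596.273193359375, 108.28252410888672), (348.6782531738281, 135.766357421875), 86.73448181152344) 0.0596173375706165
284 [0.59406716 0.10411122 0.09258568]
```

View pics/w2.png

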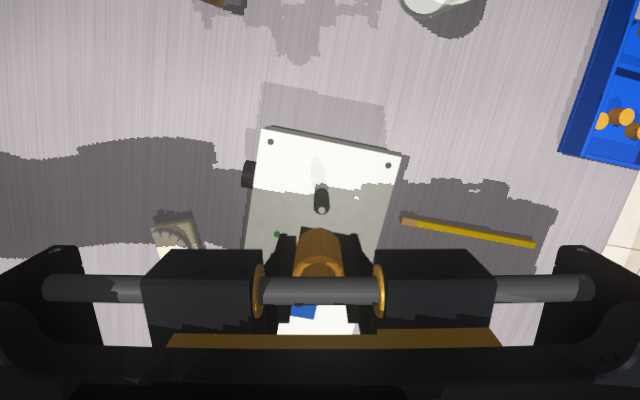

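The wrist view shows the pin tip at (321,211) and the sleeve held between the fingers at (318,250). I'll fit cylinders to both in the same view to get the relative offset.

```bash
python3 - <<'E'
from h import *
from scipy.optimize import least_squares as LS
z=np.load("w2.npz"); im,d=z["im"],z["d"]; u,v,P=cloud(z,d)
def fit(m,rad,name):
    q=P[m]; f=lambda p:np.hypot(q[:,0]-p[0]-p[2]*(q[:,2]-q[:,2].mean()),q[:,1]-p[1]-p[3]*(q[:,2]-q[:,2].mean()))-rad
    s=LS(f,[q[:,0].mean(),q[:,1].mean()-.005,0,0],loss="soft_l1",f_scale=.0005); print(name,m.sum(),s.x,np.sqrt(np.mean(s.fun**2))*1e3,q[:,2].min(),q[:,2].max(),q[:,2].mean())
near=np.hypot(P[:,0]-.593,P[:,1]-.103)<.015
fit(near&(P[:,2]>.066)&(P[:,2]<.093),.007,"pin")
tip=near&(P[:,2]>.102)&(P[:,2]<.108); print("tip",tip.sum(),P[tip].mean(0),u[tip].mean(),v[tip].mean())
hsv=cv2.cvtColor(im,cv2.COLOR_BGR2HSV)[v,u]
br=(u>285)&(u<350)&(v>222)&(v<285)&(hsv[:,0]>8)&(hsv[:,0]<25)&(hsv[:,1]>120)&(P[:,2]<.235)&(P[:,2]>.16)
fit(br,.013,"sleeve"); q=P[br]; print(np.percentile(q,[1,99],axis=0))
print(r.read_state()["ee_pos"])
E
```

```text
pin 127 [5.94934691e-01 1.00500073e-01 2.45509512e-04 4.29683682e-04] 0.18125895580238924 0.066756473702732 0.09287251236608132 0.08028706395825659
tip 28 [0.59454687 0.10206337 0.10347823] 321.67857142857144 208.07142857142858
sleeve 2020 [ 0.59179097  0.101835    0.00242893 -0.04534728] 2.215299378554238 0.17811604210731372 0.21503445802235538 0.20076509254251987
[[0.57883184 0.09397266 0.17979548]
 [0.60242465 0.11526146 0.21457427]]
[0.59024447 0.10175722 0.18640902]
```

```bash
python3 - <<'E'
from h import *
from scipy.optimize import least_squares as LS
z=np.load("w2.npz"); im,d=z["im"],z["d"]; u,v,P=cloud(z,d)
hsv=cv2.cvtColor(im,cv2.COLOR_BGR2HSV)[v,u]
for lo,hi in((.183,.195),(.195,.207),(.183,.207)):
    m=(u>285)&(u<350)&(v>222)&(v<285)&(hsv[:,0]>8)&(hsv[:,0]<25)&(hsv[:,1]>120)&(P[:,2]<hi)&(P[:,2]>lo)
    q=P[m]; s=LS(lambda p:np.hypot(q[:,0]-p[0],q[:,1]-p[1])-.013,[.592,.102],loss="soft_l1",f_scale=.0003)
    print(m.sum(),s.x,np.median(abs(s.fun))*1e3)
    h=np.abs(s.fun)<.001; print(h.mean(), q[h].min(0),q[h].max(0))
s=r.read_state(); print(s["ee_pos"]); print(tool([.5947,.1008,.125]))
E
```

```text
562 [0.59171613 0.10225742] 0.45734157984472434
0.6530249110320284 [0.57851118 0.10281213 0.18303239] [0.60350236 0.11539489 0.194947  ]
586 [0.59175856 0.10203743] 0.2556903801340348
0.7798634812286689 [0.57844495 0.10350891 0.19500323] [0.60329476 0.11566317 0.20699584]
1148 [0.59174702 0.10212777] 0.33162100139331585
0.7195121951219512 [0.57844495 0.10281213 0.18303239] [0.60350236 0.11566317 0.20699584]
[0.59024447 0.10175722 0.18640902]
[0.24562518 0.01714942 0.00659912]
```

```bash
python3 -m pendant '0 .011 .007 0 0 0;.1 .011 .007 0 0 0;.2 .011 .007 0 0 0;.26 .011 .007 0 0 0;.26 .011 .007 0 0 0;.26 .011 .007 0 0 0'
python3 - <<'E'
from h import *
from scipy.optimize import least_squares as LS
s=r.read_state(); im,d,c=cam("wrist"); u,v,P=cloud(c,d); z0=s["ee_pos"][2]
hsv=cv2.cvtColor(im,cv2.COLOR_BGR2HSV)[v,u]
def fit(m,rad,n,g):
    q=P[m]; o=LS(lambda p:np.hypot(q[:,0]-p[0],q[:,1]-p[1])-rad,g,loss="soft_l1",f_scale=.0003); print(n,m.sum(),o.x,np.median(abs(o.fun))*1e3)
near=np.hypot(P[:,0]-.5949,P[:,1]-.1005)<.015
fit(near&(P[:,2]>.064)&(P[:,2]<.094),.007,"pin",[.595,.100])
fit((np.hypot(P[:,0]-.594,P[:,1]-.101)<.018)&(P[:,2]>z0-.003)&(P[:,2]<z0+.02)&(hsv[:,0]>8)&(hsv[:,0]<25)&(hsv[:,1]>120),.013,"sleeve",s["ee_pos"][:2])
print(s["ee_pos"]); cv2.imwrite("pics/w3.png",im[150:330,200:440])
E
```

```text
time: 7.2
ee_pos: [0.5939, 0.1019, 0.1227]
eef_rot: [0.455, 0.541, -0.454, 0.542]
ft_force: [1.0, -0.0, -0.9]
width: 0.0251
pin 283 [0.59476991 0.1005099 ] 0.12767415266707466
sleeve 1103 [0.59537197 0.10116258] 0.33216799610965086
[0.59387974 0.10187565 0.12273591]
```

```bash
python3 -m pendant '0 -.002 .002 0 0 0;.04 -.002 .002 0 0 0;.07 -.002 .002 0 0 0;.1 -.002 .002 0 0 0;.12 -.002 .002 0 0 0;.12 -.002 .002 0 0 0'
```

```text
time: 7.85
ee_pos: [0.5925, 0.1018, 0.091]
eef_rot: [0.454, 0.542, -0.455, 0.541]
ft_force: [0.7, 0.2, -1.0]
width: 0.025
```

```bash
python3 -m pendant '.03 0 0 0 0 0;.055 0 0 0 0 0;.075 0 0 0 0 0;.09 0 0 0 0 0;.09 0 0 0 0 0'
```

```text
time: 8.35
ee_pos: [0.5928, 0.1018, 0.0689]
eef_rot: [0.454, 0.542, -0.455, 0.542]
ft_force: [-0.4, -1.1, -0.9]
width: 0.0253
```

Nearly seated and free of force. I'll open gradually, then retreat upward.

```bash
python3 -m pendant '0 0 0 0 0 0;0 0 0 0 0 0;0 0 0 0 0 0;0 0 0 0 0 0;0 0 0 0 0 0;0 0 0 0 0 0' 0.3
python3 -m pendant '-.1 0 0 0 0 0;-.25 0 0 0 0 0;-.45 0 0 0 0 0;-.6 0 0 0 0 0;-.6 0 0 0 0 0;-.6 0 0 0 0 0'
python3 - <<'E'
from h import *
im,d,c=cam("wrist"); u,v,P=cloud(c,d)
m=np.hypot(P[:,0]-.595,P[:,1]-.1005)<.02
print("top of pin/sleeve z",[np.percentile(P[m&(P[:,2]<.12)][:,2],k) for k in(50,90,99)])
q=m&(abs(P[:,2]-.096)<.004); print(q.sum(),P[q].mean(0)); 
cv2.imwrite("pics/w4.png",cv2.resize(im[100:300,180:460],None,fx=2.5,fy=2.5))
E
```

```text
time: 8.95
ee_pos: [0.5931, 0.1019, 0.0696]
eef_rot: [0.454, 0.542, -0.454, 0.542]
ft_force: [-0.3, -0.2, 0.1]
width: 0.0556
time: 9.55
ee_pos: [0.5934, 0.102, 0.22]
eef_rot: [0.455, 0.542, -0.454, 0.542]
ft_force: [-0.8, 0.0, -0.9]
width: 0.0566
top of pin/sleeve z [np.float64(0.08282484987475928), np.float64(0.09667533629305414), np.float64(0.10353837995470538)]
423 [0.59460856 0.10211737 0.0955602 ]
```

View pics/w4.png

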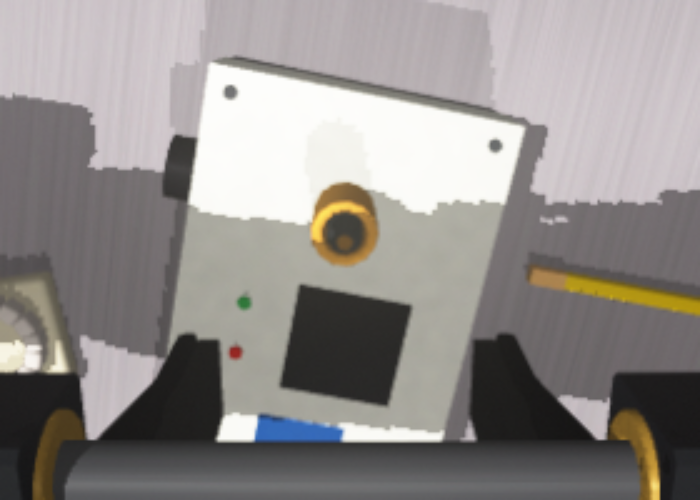

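The sleeve is seated: it rings the pin at (345,228) in this crop, and its top measures about 0.0966 against 0.096 expected. The stylus is next.

```bash
python3 -m pendant '0 -.5 -.69 0 0 0;0 -.5 -.69 0 0 0;0 -.5 -.69 0 0 0;0 -.5 -.69 0 0 0;0 -.5 -.69 0 0 0;0 -.5 -.69 0 0 0'
cat > sty.py <<'E'
from h import *
from scipy.optimize import least_squares as LS
s=r.read_state(); im,d,c=cam("wrist"); u,v,P=cloud(c,d)
m=(np.hypot(P[:,0]-.4385,P[:,1]-.2955)<.02)&(P[:,2]>.058)&(P[:,2]<.1); q=P[m]
o=LS(lambda p:np.hypot(q[:,0]-p[0],q[:,1]-p[1])-.008,[.4385,.2955],loss="soft_l1",f_scale=.0003); print("handle",m.sum(),o.x,np.median(abs(o.fun))*1e3)
t=(np.hypot(P[:,0]-.4385,P[:,1]-.2955)<.02)&(P[:,2]>.101)&(P[:,2]<.11); print("top",t.sum(),P[t].mean(0))
st=(abs(P[:,2]-.05)<.004)&(abs(P[:,0]-.438)<.05)&(abs(P[:,1]-.296)<.05); print("stand",cv2.minAreaRect(np.float32(P[st][:,:2]*1000)),np.median(P[st][:,2]))
print(s["ee_pos"],tool([*o.x,.12]),tool([*o.x,.061])); cv2.imwrite("pics/w5.png",im)
E
python3 sty.py
```

```text
time: 10.2
ee_pos: [0.4374, 0.252, 0.2182]
eef_rot: [0.452, 0.543, -0.454, 0.543]
ft_force: [-0.6, -0.0, 0.2]
width: 0.0565
handle 56 [0.43926242 0.29685054] 0.10051261170277402
top 221 [0.43914605 0.29709758 0.10201724]
stand ((439.2745056152344, 297.03338623046875), (70.54476928710938, 70.32582092285156), 79.22405242919922) 0.04963879311192883
[0.43739034 0.25198121 0.21817274] [ 0.39347501  0.03478497 -0.1835231 ] [ 0.62947462  0.03515742 -0.1837344 ]
```

```bash
python3 -m pendant '0 .035 -.184 0 0 0;.15 .035 -.184 0 0 0;.35 .035 -.184 0 0 0;.45 .035 -.184 0 0 0;.55 .035 -.184 0 0 0;.63 .035 -.184 0 0 0;.63 .035 -.184 0 0 0;.63 .035 -.184 0 0 0'
python3 -m pendant '0 0 0 0 0 0;0 0 0 0 0 0;0 0 0 0 0 0;0 0 0 0 0 0;0 0 0 0 0 0;0 0 0 0 0 0;0 0 0 0 0 0;0 0 0 0 0 0' -1 35
```

```text
time: 11.05
ee_pos: [0.4415, 0.2954, 0.062]
eef_rot: [0.455, 0.541, -0.455, 0.542]
ft_force: [0.2, 0.8, 0.5]
width: 0.0563
time: 11.85
ee_pos: [0.4396, 0.2967, 0.0619]
eef_rot: [0.454, 0.542, -0.455, 0.541]
ft_force: [-5.8, -1.9, 5.4]
width: 0.0151
```

```bash
python3 -m pendant '0 0 0 0 0 0;0 0 0 0 0 0;-.05 0 0 0 0 0;-.1 0 0 0 0 0;-.2 0 0 0 0 0;-.35 0 0 0 0 0;-.5 0 0 0 0 0;-.5 0 0 0 0 0'
python3 - <<'E'
from h import *
print(tool([.52,.13,.187]),tool([.5935,-.115,.187]))
E
```

```text
time: 12.65
ee_pos: [0.4436, 0.2981, 0.1933]
eef_rot: [0.458, 0.541, -0.451, 0.542]
ft_force: [1.1, -0.0, -1.5]
width: 0.0151
[0.02238794 0.18443869 0.71544968] [0.01750606 0.30432559 1.73153988]
```

```bash
python3 -m pendant '0 .155 .86 0 0 0;0 .155 .86 0 0 0;0 .155 .86 0 0 0;0 .155 .86 0 0 0;0 .155 .86 0 0 0;0 .155 .86 0 0 0'
python3 -m pendant '0 .155 .86 0 0 0;0 .155 .86 0 0 0;0 .155 .86 0 0 0;0 .155 .86 0 0 0;0 .155 .86 0 0 0;0 .155 .86 0 0 0;0 .155 .86 0 0 0'
python3 - <<'E'
from h import *
s=r.read_state(); im,d,c=cam("wrist"); np.savez("w6.npz",im=im,d=d,ee=s["ee_pos"],q=s["eef_rot"],**{k:np.array(v) for k,v in c.items()})
print(s["ee_pos"],project(c,[[.592,-.019,.06]]))
cv2.imwrite("pics/w6.png",im)
E
```

```text
time: 13.25
ee_pos: [0.5175, 0.0878, 0.188]
eef_rot: [0.457, 0.54, -0.456, 0.541]
ft_force: [-0.4, -0.1, -0.2]
width: 0.0152
time: 13.95
ee_pos: [0.592, -0.112, 0.187]
eef_rot: [0.454, 0.542, -0.454, 0.542]
ft_force: [-0.5, 0.8, 0.7]
width: 0.0156
[ 0.59196043 -0.11195298  0.18696183] [[335.07275824  90.42966409]]
```

View pics/w6.png

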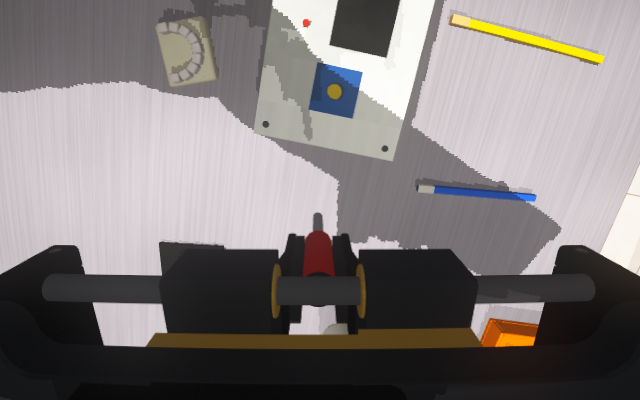

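The view shows the blue plate centred at about (336,90) with the yellow in the aperture at (335,91). The steel rod tip is at (318,213), hanging below the red handle.

```bash
cat > rod.py <<'E'
from h import *
from scipy.optimize import least_squares as LS
def rod(P,u,v,ee,im):
    z0=ee[2]-.056
    hsv=cv2.cvtColor(im,cv2.COLOR_BGR2HSV)[v,u]
    nr=np.hypot(P[:,0]-ee[0],P[:,1]-ee[1])<.012
    out=[]
    for n,m,rad in(("rod",nr&(P[:,2]>z0-.004)&(P[:,2]<z0+.042)&(hsv[:,1]<110),.0035),("handle",nr&(P[:,2]>z0+.046)&(P[:,2]<z0+.09)&(hsv[:,1]>130)&((hsv[:,0]<8)|(hsv[:,0]>172)),.008)):
        q=P[m]; zm=q[:,2].mean()
        o=LS(lambda p:np.hypot(q[:,0]-p[0]-p[2]*(q[:,2]-zm),q[:,1]-p[1]-p[3]*(q[:,2]-zm))-rad,[*ee[:2],0,0],loss="soft_l1",f_scale=.0003)
        print(n,m.sum(),o.x.round(4),"zm",zm,"res",np.median(abs(o.fun))*1e3,"z",q[:,2].min(),q[:,2].max())
        out.append((o.x,zm))
    (a,za),(b,zb)=out; sl=(b[:2]-a[:2])/(zb-za); tip=a[:2]-sl*(za-z0)
    print("slope between",sl.round(4),"tip",tip.round(4)); return tip
E
python3 - <<'E'
from rod import *
z=np.load("w6.npz"); im,d=z["im"],z["d"]; u,v,P=cloud(z,d); rod(P,u,v,z["ee"],im); print(z["ee"])
hsv=cv2.cvtColor(im,cv2.COLOR_BGR2HSV)[v,u]; w=(u>295)&(u<375)&(v>50)&(v<130)
b=w&(hsv[:,0]>95)&(hsv[:,0]<125)&(hsv[:,1]>120)
uv=np.c_[u,v][b]; Q=onplane(z,uv,.06); print("blue",cv2.minAreaRect(np.float32(Q[:,:2]*1000)),"z",np.median(P[b][:,2]))
y=w&(hsv[:,0]>18)&(hsv[:,0]<38)&(hsv[:,1]>120); print("yellow",y.sum(),np.c_[u,v][y].mean(0),np.median(P[y],axis=0),onplane(z,[np.c_[u,v][y].mean(0)],.036))
hole=w&(P[:,2]<.05)&(np.hypot(P[:,0]-.592,P[:,1]+.019)<.03);uh=np.c_[u,v][hole];print("hole px",hole.sum(),uh.mean(0),onplane(z,[uh.mean(0)],.06))
E
```

```text
rod 171 [ 0.593  -0.1114  0.0038  0.0037] zm 0.14793903823587334 res 0.1301342158183667 z 0.1292458932721283 0.16367434686573068
handle 1035 [ 0.5932 -0.1115  0.0035  0.0067] zm 0.20149443675624407 res 0.1756634597509764 z 0.1770046741584373 0.2209613093374912
slope between [ 0.0034 -0.0019] tip [ 0.593  -0.1114]
[ 0.59196043 -0.11195298  0.18696183]
blue ((591.9736938476562, -19.141672134399414), (39.43798828125, 38.895484924316406), 88.45510864257812) z 0.05957143062744895
yellow 166 [334.21084337  90.93373494] [ 0.59240521 -0.0184417   0.03573768] [[ 0.59236305 -0.01845135  0.036     ]]
hole px 179 [334.46368715  90.48044693] [[ 0.59148655 -0.01913425  0.06      ]]
```

```bash
python3 -m pendant '0 .06 -.364 0 0 0;0 .06 -.364 0 0 0;.06 .06 -.364 0 0 0;.12 .06 -.364 0 0 0;.18 .06 -.364 0 0 0;.22 .06 -.364 0 0 0;.22 .06 -.364 0 0 0;.22 .06 -.364 0 0 0'
python3 - <<'E'
from rod import *
s=r.read_state(); im,d,c=cam("wrist"); u,v,P=cloud(c,d); print(s["ee_pos"]); rod(P,u,v,s["ee_pos"],im)
cv2.imwrite("pics/w7.png",cv2.resize(im[120:320,180:460],None,fx=2.5,fy=2.5))
m=(abs(P[:,2]-.06)<.003)&(P[:,0]>.5)&(P[:,0]<.68)&(P[:,1]>-.1); print(m.sum(),np.median(P[m][:,2]))
hsv=cv2.cvtColor(im,cv2.COLOR_BGR2HSV)[v,u]
b=(hsv[:,0]>95)&(hsv[:,0]<125)&(hsv[:,1]>120)&(np.hypot(P[:,0]-.592,P[:,1]+.019)<.04); Q=onplane(c,np.c_[u,v][b],.06)
print(b.sum(),Q.min(0),Q.max(0))
E
```

```text
time: 14.8
ee_pos: [0.5907, -0.0217, 0.1321]
eef_rot: [0.455, 0.541, -0.455, 0.542]
ft_force: [0.1, -0.3, -0.0]
width: 0.0151
[ 0.59069133 -0.0217219   0.13209211]
rod 166 [ 0.5917 -0.0212  0.0021  0.001 ] zm 0.09268784841541702 res 0.12863355791361697 z 0.07539276787167404 0.11795141695145067
handle 1045 [ 0.5919 -0.0212  0.0017  0.0057] zm 0.14656253169503586 res 0.1684903340324062 z 0.12226030392388891 0.16608275951417104
slope between [ 0.0035 -0.    ] tip [ 0.5917 -0.0212]
41972 0.05965493685321461
2039 [ 0.57172889 -0.03920467  0.06      ] [0.61155294 0.00103747 0.06      ]
```

View pics/w7.png

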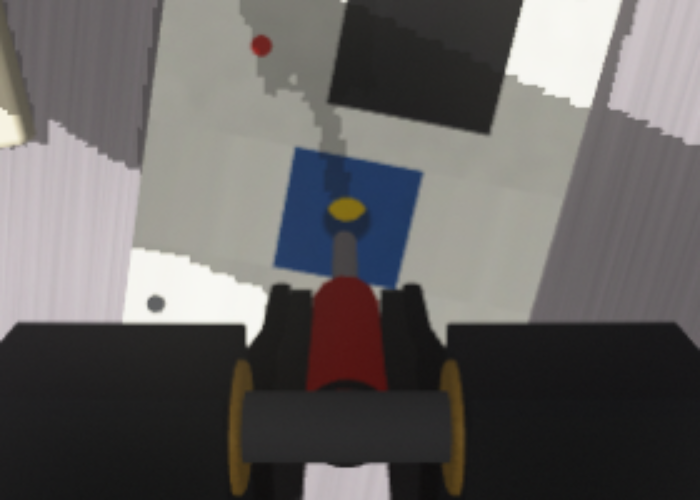

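The view shows the rod tip just in front of the aperture, at (345,235) in this crop against (346,213). It needs +2 mm in y.

```bash
python3 -m pendant '0 .001 -.008 0 0 0;0 .001 -.008 0 0 0;.03 .001 -.008 0 0 0;.06 .001 -.008 0 0 0;.09 .001 -.008 0 0 0;.11 .001 -.008 0 0 0;.11 .001 -.008 0 0 0' -1 45
python3 - <<'E'
from rod import *
s=r.read_state(); im,d,c=cam("wrist"); u,v,P=cloud(c,d); print(s["ee_pos"],s["ft_force"]); rod(P,u,v,s["ee_pos"],im)
E
```

```text
time: 15.55
ee_pos: [0.59, -0.0189, 0.1035]
eef_rot: [0.454, 0.542, -0.455, 0.541]
ft_force: [0.1, 0.0, -0.4]
width: 0.0149
[ 0.59002557 -0.018925    0.10348962] [ 0.08991274  0.00590987 -0.42044444]
rod 180 [ 0.5909 -0.0185  0.0113  0.0097] zm 0.06437214523669199 res 0.16508044336478495 z 0.04475150708992778 0.08114429368244433
handle 1054 [ 0.5912 -0.0185  0.0027  0.007 ] zm 0.11807619865501191 res 0.17563902857477015 z 0.09349846256204103 0.13748767372735005
slope between [0.0051 0.0003] tip [ 0.5909 -0.0185]
```

```bash
python3 -m pendant '.02 .002 0 0 0 0;.035 .002 0 0 0 0;.05 .002 0 0 0 0;.05 .002 0 0 0 0;.05 .002 0 0 0 0'
python3 -m pendant '.008 0 0 0 0 0;.014 0 0 0 0 0;.014 0 0 0 0 0;.014 0 0 0 0 0'
python3 -m pendant '.004 0 0 0 0 0;.008 0 0 0 0 0;.008 0 0 0 0 0;.008 0 0 0 0 0'
```

```text
time: 16.1
ee_pos: [0.5911, -0.0188, 0.0921]
eef_rot: [0.454, 0.542, -0.454, 0.542]
ft_force: [-0.6, -0.2, 1.4]
width: 0.0149
time: 16.5
ee_pos: [0.5912, -0.0188, 0.0887]
eef_rot: [0.454, 0.542, -0.454, 0.542]
ft_force: [-0.8, 0.5, 2.4]
width: 0.015
time: 16.9
ee_pos: [0.5912, -0.0188, 0.0868]
eef_rot: [0.455, 0.542, -0.454, 0.542]
ft_force: [-0.9, -0.3, 4.7]
width: 0.0152
```

Force is now about at the stop. I'll press a little further to confirm the bottom.

```bash
python3 -m pendant '.004 0 0 0 0 0;.008 0 0 0 0 0;.008 0 0 0 0 0;.008 0 0 0 0 0'
python3 -m pendant '.004 0 0 0 0 0;.008 0 0 0 0 0;.008 0 0 0 0 0;.008 0 0 0 0 0'
```

```text
time: 17.3
ee_pos: [0.5918, -0.019, 0.0862]
eef_rot: [0.455, 0.542, -0.454, 0.542]
ft_force: [-5.2, 1.7, 20.5]
width: 0.0154
time: 17.7
ee_pos: [0.5922, -0.0193, 0.0856]
eef_rot: [0.455, 0.541, -0.454, 0.542]
ft_force: [-9.9, -0.4, 32.8]
width: 0.0149
```

```bash
python3 -m pendant '-.01 0 0 0 0 0;-.01 0 0 0 0 0;-.01 0 0 0 0 0;-.01 0 0 0 0 0;-.01 0 0 0 0 0;-.01 0 0 0 0 0'
python3 - <<'E'
from rod import *
s=r.read_state(); im,d,c=cam("wrist"); u,v,P=cloud(c,d); print(s["ee_pos"],s["ft_force"]); rod(P,u,v,s["ee_pos"],im)
im2,d2,_=cam("scene"); cv2.imwrite("pics/end.png",np.vstack([im2[120:320,180:500],cv2.resize(im[120:320],(320,100))]) if 0 else cv2.resize(im2[110:310,180:460],None,fx=2.5,fy=2.5))
h=np.hypot(P[:,0]-.591,P[:,1]+.019)
hsv=cv2.cvtColor(im,cv2.COLOR_BGR2HSV)[v,u]; red=(h<.014)&(hsv[:,1]>130)&((hsv[:,0]<8)|(hsv[:,0]>172)); print("shoulder z",np.percentile(P[red][:,2],[0,1,5]))
y=(h<.014)&(hsv[:,0]>18)&(hsv[:,0]<38)&(hsv[:,1]>120); print("yellow",y.sum(),np.median(P[y],axis=0) if y.any() else 0)
E
```

```text
time: 18.3
ee_pos: [0.5915, -0.0191, 0.0863]
eef_rot: [0.455, 0.542, -0.454, 0.542]
ft_force: [-3.4, 1.0, 15.9]
width: 0.0148
[ 0.59154206 -0.01914411  0.08630879] [-3.35212632  0.99177852 15.8544977 ]
rod 101 [ 0.5922 -0.0185 -0.0675  0.1471] zm 0.055886151331824896 res 0.6425347379620024 z 0.029740631361690986 0.06401099656326696
handle 1056 [ 0.5927 -0.0187  0.0056  0.0022] zm 0.1006672987540395 res 0.1752086389334856 z 0.07631991262257172 0.12029616363370392
slope between [ 0.01   -0.0042] tip [ 0.592  -0.0184]
shoulder z [0.04375892 0.07474598 0.07798321]
yellow 5 [ 0.58881214 -0.02591607  0.02973552]
```

View pics/end.png

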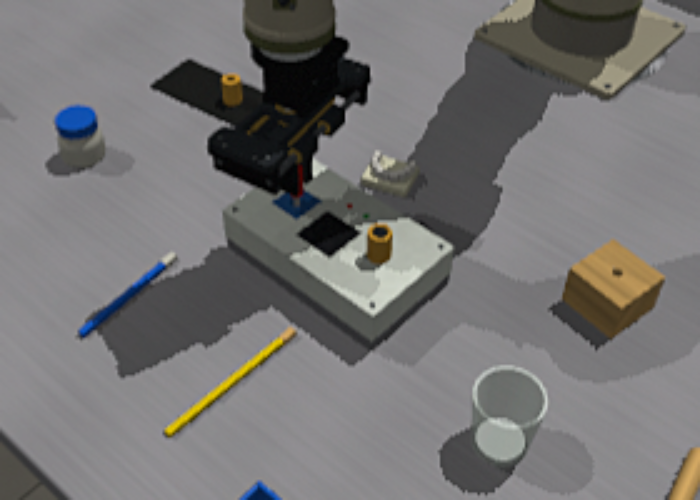

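The yellow face now reads z = 0.0297 (0.030 is fully down) and the shoulder is at about 0.075. The sleeve is on the pin, the tight one still stands on the pad, and the bystanders are in place. Handing in.

```bash
python3 -c "
from bench import r,close_job
print(r.read_state()['ft_force'],r.read_state()['width']); print(close_job())"
```

```text
[-4.34934293 -0.67538876 16.41767606] 0.015081725985462601
the job is handed in; nothing more can be done
None
```

The job is done and handed in at about 18.4 s of the 54 s allowed.

- **Sleeve:** I slid the wide-bore sleeve down over the gauge pin and let go of it. Its top measured about 0.0966 m, against 0.096 m for fully seated. The tight sleeve still stands on the pad.
- **Button:** I took the stylus from its stand and pressed the reset button through the aperture. The arm still grips the stylus and holds the button down with about 16 N.
- **Last checks:** The button face read 0.0297 m (fully down is 0.030 m), though only 5 pixels of it were visible. The stylus shoulder was at about 0.075 m, as expected. Past the spring's 4 N the force rose steeply, so the button is against its stop. Jar, model, pen, pencil and cup looked undisturbed in the last scene picture; the brush lay almost wholly outside that crop, so I did not check it.
- **Disagreements:**
  - The top camera was off from the wrist camera by about 2–3 mm, so I worked from the wrist camera.
  - The last rod fit was poor because the rod was mostly hidden in the shaft.
  - While I was finding the stop, the push on the button briefly reached about 33 N, and I then eased it back.

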